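# Set out the bungs in order of size

## Robot

A 7-joint arm with a two-finger parallel gripper is mounted at the origin on a cart in front of the work surface, level with it; the furniture and walls round the work are solid. World frame = base frame: x ahead of the robot, y to its left, z up, the work surface at z = 0. Lengths are in m, angles in rad, forces in N, time in s.
With the tool pointing down it reaches from about 0.35 to 0.775 m from the base axis. Payload 3.1 kg.
Tool frame: the origin (TCP) lies between the finger pads; the fingertips stand ahead of it and the grasp point (between the pads) lies 8 mm behind it (arm.tcp_to_tips is the x of the fingertips in the tool frame, in m); x points along the fingers, z is the direction in which the jaws open and shut, and the axes are right-handed (so a half turn about x gives the same grasp; the last joint's range is limited). The gripper opens to 85 mm and grips with 20 to 120 N. Pads are 22 mm wide; open, the fingers measure 114 mm over their backs; the gripper's body (76 mm by 85 mm) begins 54 mm behind the grasp point. The pads swing forward as they close: fully open they stand 13 mm farther back than shut.
Start: joints at [1.24, 0.311, 0.014, 1.512, -0.004, 1.319, -0.027], TCP at [0.157, -0.527, 0.242] pointing down, gripper open.
Joint ranges: [-2.7, 2.7], [-0.3, 1.91], [-1.27, 1.3], [0.12, 2.57], [-1.44, 4.58], [0.2, 2.03], [-3.05, 3.05]. Speed limits (rad/s): [2.79, 2.79, 3.14, 3.14, 3.14, 3.14, 3.14].

## Interface

Orientations are given as a 3x3 rotation matrix whose columns are the frame's x, y, z axes.
In Python, from station import arm, fingers, kinematics, cams, order, current_time, current_joints, current_dq, current_effort, current_eef_pos, current_eef_rot, current_contact_force, current_ft_torque, current_grip_width gives the robot as it stands. Calls block until the motion is done:
- arm.move_to(position, orientation): joint-space move of the TCP to a pose.
- arm.move_linear(position, rot=None, speed=0.15, guard=None): straight line of the TCP; rot=None keeps the orientation; speed is the mean speed in m/s. With guard (N) it stops when the force on the tool has changed by that much, and returns True; else False.
- arm.move_joints(angles): joint-space move.
- fingers.grip(opening, strength=None): opening from 0.0 (shut) to 1.0 (fully open); strength is the grip in N (None keeps the last); returns when the fingers have stopped.
- arm.sleep(seconds).
- kinematics.inverse_kinematics(position, orientation): joint angles nearest the present ones, or None.
- cams.read_camera(name): name is "side" or "top" or "wrist"; returns a dict with "pixels" (480x640x3 uint8, red, green, blue), "K" (3x3 intrinsics, pixels), "world_to_cam" (4x4, takes a point from world to camera coordinates); the wrist camera has in their place "T_tool_cam" (4x4, takes a point from camera to tool coordinates, whose origin is the TCP and whose axes are the tool frame's). Camera axes: x right, y up, looking along -z (the intrinsics and any distortion apply to the point x, -y, -z); pixel columns grow to the right and rows downward; lengths in m; the calibration is good to about 2 mm. A picture is of the moment at which its call begins: read the wrist's pose just before it. There is no depth.
A pose or a line that the arm cannot do raises arm.PlanningError and nothing moves.
- order.sign_off(): hands the job in, once; it reports no verdict.
Readings, each from a call of its own:
- current_time(): time.
- current_joints(): joint angles.
- current_dq(): joint speeds.
- current_effort(): joint torques, N m.
- current_eef_pos(): TCP position.
- current_eef_rot(): TCP orientation.
- current_contact_force(): force on the tool from outside, world axes, zero at the start.
- current_ft_torque(): the same for the moment, N m.
- current_grip_width(): opening from 0.0 (shut) to 1.0 (fully open).
Only numpy, scipy, OpenCV 4.12 (cv2) and the standard library are available. Lean on these libraries where they do the work, as an engineer would, in place of code of your own. Each camera call takes 0.05 s, during which the arm holds its last target.

## Task

Set the four rubber bungs out in order of size on the white strip, one standing upright, wide end down, in the middle of each round grey pad: the smallest on the pad next to the red block, and so on up to the largest on the pad at the far end. Leave the glass flask standing where it is.

Things in the scene. Friction and masses are not known exactly. Their poses are not given: they have to be found in the camera images.
- tan_centre (a point): Smallest bung: pale tan rubber stopper, loose, a slightly tapered round plug 26 mm across its wide lower end and a few mm less at the top, 26 mm tall, standing on its wide end on the dull blue mat (a fixed slab 130 x 340 mm, 4 mm thick). The point is its centre, 13 mm above its underside; z is its axis, up.
- black_centre (a point): Second smallest bung: black rubber stopper, loose, a slightly tapered round plug 32 mm across its wide lower end and a few mm less at the top, 26 mm tall, standing on its wide end on the dull blue mat (a fixed slab 130 x 340 mm, 4 mm thick). The point is its centre, 13 mm above its underside; z is its axis, up.
- brown_centre (a point): Second largest bung: mid-brown (darker and clearly wider than the tan one) rubber stopper, loose, a slightly tapered round plug 38 mm across its wide lower end and a few mm less at the top, 26 mm tall, standing on its wide end on the dull blue mat (a fixed slab 130 x 340 mm, 4 mm thick). The point is its centre, 13 mm above its underside; z is its axis, up.
- green_centre (a point): Largest bung: green rubber stopper, loose, a slightly tapered round plug 44 mm across its wide lower end and a few mm less at the top, 26 mm tall, standing on its wide end on the dull blue mat (a fixed slab 130 x 340 mm, 4 mm thick). The point is its centre, 13 mm above its underside; z is its axis, up.
- pad_a: One of four alike fixed round grey pads, 56 mm across and 3 mm thick, in a straight row at 72 mm spacing on the fixed white strip (360 x 78 x 6 mm). Which pad stands where in the row changes from start to start. Origin: centre of its underside; the surface to stand on is 3 mm above that. z up.
- pad_b: One of four alike fixed round grey pads, 56 mm across and 3 mm thick, in a straight row at 72 mm spacing on the fixed white strip (360 x 78 x 6 mm). Which pad stands where in the row changes from start to start. Origin: centre of its underside; the surface to stand on is 3 mm above that. z up.
- pad_c: One of four alike fixed round grey pads, 56 mm across and 3 mm thick, in a straight row at 72 mm spacing on the fixed white strip (360 x 78 x 6 mm). Which pad stands where in the row changes from start to start. Origin: centre of its underside; the surface to stand on is 3 mm above that. z up.
- pad_d: One of four alike fixed round grey pads, 56 mm across and 3 mm thick, in a straight row at 72 mm spacing on the fixed white strip (360 x 78 x 6 mm). Which pad stands where in the row changes from start to start. Origin: centre of its underside; the surface to stand on is 3 mm above that. z up.
- red_block: Fixed small red block, 18 mm along the row, 40 mm across it and 10 mm high, on one end of the white strip, in line with the pads, 58 mm from the centre of the nearest pad; a like block in grey is on the other end (which end is red changes). Origin: centre of its underside, on top of the strip. z up.
- flask_centre (a point): Bystander: loose conical clear glass flask with white grains in it, 91 mm across the base, 146 mm tall, standing to the left. The point is half-way up its axis; z up.
Not all that is in view belongs to the job. Leave any pink or yellow look-alike of the part that bears brown_centre alone.

How it is judged:
By the outcome, as a careful person would: the job done as asked, in the order asked, and still so for the second after the job is handed in, with the robot touching nothing.
It also fails if it takes over 77 s, if anything falls off the work surface, if the arm or the gripper's body presses on something with over 40 N, if the wrist force passes 120 N, or if a joint passes its speed limit or range.

## Working session

There is one attempt and no reset: what is moved stays moved. The work goes in short steps, each a Python script; the robot and the scene stay as the last script left them, time stands still between calls to the robot, and variables do not carry over. Pictures are saved under pics/ and viewed, and the job is handed in when it is done.

```bash
ls; mkdir -p pics; python3 - <<'E'
from station import *
import cv2
for n in ("side","top","wrist"):
    r=cams.read_camera(n)
    cv2.imwrite(f"pics/{n}0.png",r["pixels"][:,:,::-1])
    print(n,r["K"].round(1).tolist(),[ (k,v) for k,v in r.items() if k not in("pixels","K")])
print(current_time(),current_eef_pos(),current_eef_rot(),arm.tcp_to_tips,current_joints())
E
```

```text
pics
side [[489.1, 0.0, 316.1], [0.0, 489.1, 240.0], [0.0, 0.0, 1.0]] [('world_to_cam', array([[ 0.87843877, -0.47783713,  0.00412424, -0.5009568 ],
       [ 0.27247911,  0.50796869,  0.81714316, -0.26070754],
       [-0.39255632, -0.71668646,  0.57642003, -0.65568636],
       [ 0.        ,  0.        ,  0.        ,  1.        ]]))]
top [[550.9, 0.0, 324.4], [0.0, 550.9, 239.7], [0.0, 0.0, 1.0]] [('world_to_cam', array([[ 0.03070825, -0.99923867,  0.02406435,  0.05122014],
       [ 0.99693631,  0.0323525 ,  0.07121308, -0.61565577],
       [-0.0719374 ,  0.02180379,  0.9971708 , -1.10766871],
       [ 0.        ,  0.        ,  0.        ,  1.        ]]))]
wrist [[420.1, 0.0, 322.0], [0.0, 420.1, 241.1], [0.0, 0.0, 1.0]] [('T_tool_cam', array([[ 1.20025849e-03,  2.88127792e-01, -9.57591215e-01,
        -1.31204494e-01],
       [-1.72459893e-03,  9.57591077e-01,  2.88125589e-01,
         7.64206345e-02],
       [ 9.99997793e-01,  1.30563560e-03,  1.64626170e-03,
        -6.29781253e-04],
       [ 0.00000000e+00,  0.00000000e+00,  0.00000000e+00,
         1.00000000e+00]]))]
0.15 [ 0.15648191 -0.52670944  0.241435  ] [[-6.43887868e-04  9.58568343e-01  2.84861928e-01]
 [ 1.75291899e-03  2.84862631e-01 -9.58566747e-01]
 [-9.99998256e-01 -1.17869614e-04 -1.86371225e-03]] 0.011 [ 1.24029177  0.31159556  0.01402587  1.51270423 -0.00437245  1.31919018
 -0.02719446]
```

View pics/top0.png

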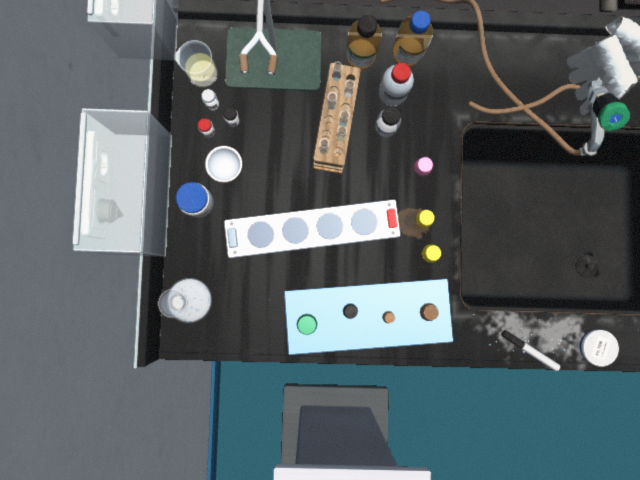

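View pics/side0.png

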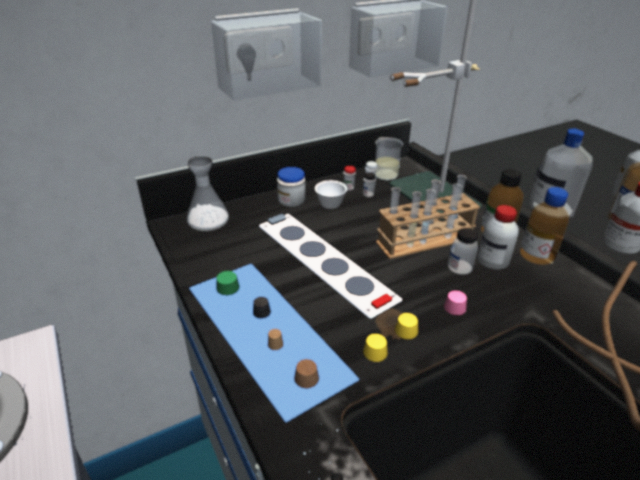

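View pics/wrist0.png

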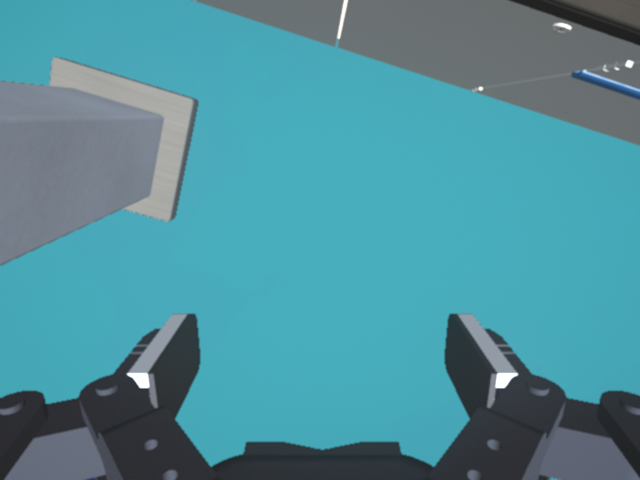

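The top view shows the green bung at (307,324), black at (351,311), tan at (389,317) and brown at (430,312). The pads run from (260,234) to (364,222), with the red block at (392,218) on the right-hand end. Yellow and pink look-alikes stand near the red end, and the flask is at (188,300).

```bash
cat > h.py <<'E'
from station import *
import numpy as np, cv2
def ray_w(r,uv):
    K=r["K"];W=r["world_to_cam"]
    x=(uv[0]-K[0,2])/K[0,0]; y=(uv[1]-K[1,2])/K[1,1]
    d=W[:3,:3].T@np.array([x,-y,-1.]); o=-W[:3,:3].T@W[:3,3]
    return o,d
def wristify(r,p,R):
    T=np.eye(4);T[:3,:3]=R;T[:3,3]=p
    r["world_to_cam"]=np.linalg.inv(T@r["T_tool_cam"]);return r
def onz(r,uv,z):
    o,d=ray_w(r,uv);return o+d*(z-o[2])/d[2]
def proj(r,P):
    c=r["world_to_cam"]@np.append(P,1);K=r["K"]
    return np.array([K[0,0]*c[0]/-c[2]+K[0,2],K[1,1]*-c[1]/-c[2]+K[1,2]])
def tri(rays):
    A=np.zeros((3,3));b=np.zeros(3)
    for o,d in rays:
        d=d/np.linalg.norm(d);M=np.eye(3)-np.outer(d,d);A+=M;b+=M@o
    return np.linalg.solve(A,b)
def blobs(mask,amin=40):
    n,l,s,c=cv2.connectedComponentsWithStats(mask.astype(np.uint8))
    return [(c[i].round(1),s[i].tolist()) for i in range(1,n) if s[i][4]>=amin]
E
python3 - <<'E'
from h import *
for n in("top","side"):
    r=cams.read_camera(n);hsv=cv2.cvtColor(r["pixels"],cv2.COLOR_RGB2HSV)
    pts=dict(top=[(307,324),(351,311),(389,317),(430,312),(260,234),(364,222),(392,218),(330,300),(245,222)],
             side=[(228,284),(262,307),(275,341),(307,375),(292,233),(360,286),(382,301),(240,300),(275,220)])[n]
    for p in pts: print(n,p,hsv[p[1],p[0]])
E
```

```text
top (307, 324) [ 74 112 231]
top (351, 311) [13 21 86]
top (389, 317) [ 15 101 202]
top (430, 312) [ 13 103 164]
top (260, 234) [110  40 217]
top (364, 222) [104  27 232]
top (392, 218) [  0 150 252]
top (330, 300) [ 95  41 252]
top (245, 222) [  0   1 253]
side (228, 284) [ 70 150 102]
side (262, 307) [90 13 39]
side (275, 341) [ 16  96 114]
side (307, 375) [ 14 119 133]
side (292, 233) [111  46 127]
side (360, 286) [106  42 127]
side (382, 301) [  1 207 228]
side (240, 300) [105 102 227]
side (275, 220) [105  39 169]
```

```bash
python3 - <<'E'
from h import *
C={}
seeds=dict(top=dict(green=(307,324),black=(351,311),tan=(389,317),brown=(430,312),p1=(260,234),p2=(295,230),p3=(330,226),p4=(364,222),red=(392,218)),
 side=dict(green=(228,284),black=(262,307),tan=(275,341),brown=(307,375),p1=(292,233),p2=(312,249),p3=(335,267),p4=(360,286),red=(382,301)))
R={}
for n in("top","side"):
    r=cams.read_camera(n);R[n]=r;a=r["pixels"];lab=cv2.cvtColor(a,cv2.COLOR_RGB2LAB).astype(int)
    for k,(u,v) in seeds[n].items():
        # flood fill similar colour from seed
        tol=22 if n=="top" else 14
        ref=np.median(lab[v-2:v+3,u-2:u+3].reshape(-1,3),0)
        w=np.array([0.4,1,1]) if k in("green","tan","brown","red") else np.array([1,1,1])
        t={"green":20,"tan":22,"brown":22,"red":45,"black":45}.get(k,14)
        m=(np.linalg.norm((lab-ref)*w,axis=2)<t).astype(np.uint8)
        m[:v-32]=0;m[v+32:]=0;m[:,:u-32]=0;m[:,u+32:]=0
        nn,l,s,c=cv2.connectedComponentsWithStats(m)
        i=l[v,u]; C[n,k]=c[i]
        print(n,k,c[i].round(1),s[i][2:])
        sil=l==i
        a=a.copy();a[sil]=a[sil]//2+np.array([127,0,127],np.uint8)
    cv2.imwrite(f"pics/m_{n}.png",cv2.resize((a[130:400,200:480] if n=="top" else a[200:410,180:420])[:,:,::-1],None,fx=2.5,fy=2.5,interpolation=0))
for k in seeds["top"]:
    z={"p":.009,"r":.0160}.get(k[0],.017)
    if k in("tan","black","brown","green"): z=.017
    if k=="red": z=.016
    print(k,onz(R["top"],C["top",k],z).round(4),onz(R["side"],C["side",k],z).round(4),tri([ray_w(R[n],C[n,k]) for n in R]).round(4))
E
```

```text
top green [306.6 324.6] [ 18  18 249]
top black [349.8 310.7] [ 15  15 166]
top tan [389.4 317.4] [10 10 83]
top brown [430.3 312.1] [ 15  17 179]
top p1 [260.  234.3] [ 25  26 518]
top p2 [294.6 230.1] [ 26  26 524]
top p3 [329.1 225.7] [ 27  26 529]
top p4 [363.6 221.6] [ 26  27 543]
top red [391.5 217.9] [ 10  19 159]
side green [227.2 284.4] [ 22  24 257]
side black [261.  307.8] [ 17  20 270]
side tan [275.  341.6] [ 14  18 177]
side brown [306.9 373. ] [ 22  28 469]
side p1 [291.8 232.7] [ 23  13 224]
side p2 [312.1 248.8] [ 23  14 260]
side p3 [334.2 266.2] [ 25  16 308]
side p4 [359.  285.7] [ 27  18 368]
side red [381.5 300.4] [ 20  14 148]
green [0.4399 0.1014 0.017 ] [0.4378 0.0929 0.017 ] [0.4397 0.1013 0.0099]
black [0.4705 0.0141 0.017 ] [0.4671 0.0074 0.017 ] [0.4698 0.0137 0.0106]
tan [ 0.4593 -0.0671  0.017 ] [ 0.456  -0.0743  0.017 ] [ 0.4587 -0.0681  0.0098]
brown [ 0.4726 -0.1509  0.017 ] [ 0.4715 -0.1531  0.017 ] [ 0.4724 -0.1514  0.0147]
p1 [0.6215 0.2036 0.009 ] [0.6189 0.1972 0.009 ] [0.622  0.2041 0.0038]
p2 [0.6326 0.1326 0.009 ] [0.6296 0.1262 0.009 ] [0.6331 0.1328 0.0035]
p3 [0.644  0.0614 0.009 ] [0.6404 0.0558 0.009 ] [0.6442 0.0614 0.0037]
p4 [ 0.655 -0.01   0.009] [ 0.6512 -0.0154  0.009 ] [ 0.6553 -0.0103  0.0036]
red [ 0.6638 -0.0671  0.016 ] [ 0.6599 -0.0737  0.016 ] [ 0.6646 -0.068   0.0094]
```

View pics/m_top.png

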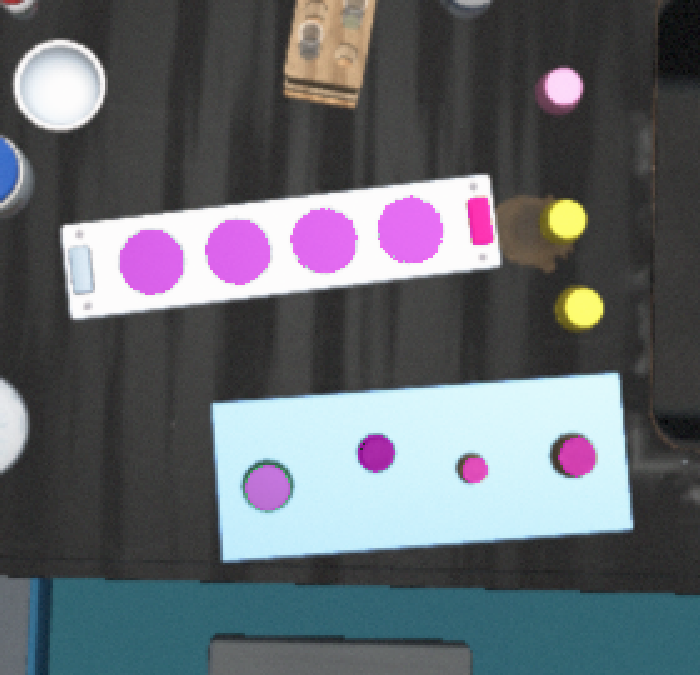

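View pics/m_side.png

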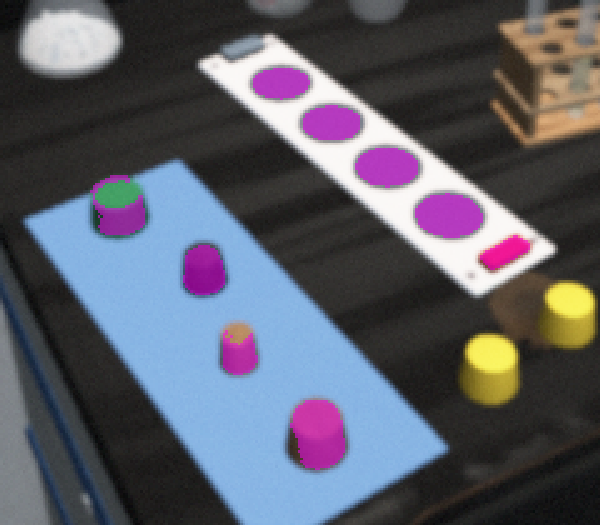

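The top and side views disagree by a constant ~6 mm, although both give the 72 mm pad spacing. I'll settle it with the wrist camera, which is closer and tied to the tool.

```bash
cat >> h.py <<'E'
e=np.array([.155,-.988,0]);e/=np.linalg.norm(e)
zt=-np.array([-e[1],e[0],0]); xt=np.array([0,0,-1.]); yt=np.cross(zt,xt)
ROT=np.stack([xt,yt,zt],1)
def look(name):
    p=np.array(current_eef_pos());R=np.array(current_eef_rot())
    r=wristify(cams.read_camera("wrist"),p,R)
    cv2.imwrite(f"pics/{name}.png",r["pixels"][:,:,::-1])
    np.savez(f"pics/{name}.npz",pixels=r["pixels"],K=r["K"],world_to_cam=r["world_to_cam"])
    return r
E
python3 - <<'E'
from h import *
print(ROT.round(2).tolist())
t=current_time()
arm.move_to([.54,-.02,.25],ROT); look("w1"); print(current_time()-t,current_joints().round(2))
arm.move_linear([.54,.10,.25],speed=.25); look("w2"); print(current_time(),current_joints().round(2),current_eef_pos())
E
```

```text
[[0.0, 0.15, -0.99], [0.0, -0.99, -0.15], [-1.0, 0.0, -0.0]]
2.3167 [-0.78  0.45  1.13  1.55 -0.41  1.4  -2.6 ]
3.35 [-0.98  0.48  1.12  1.53 -0.43  1.41 -2.82] [0.53999524 0.09779884 0.25020974]
```

View pics/w1.png

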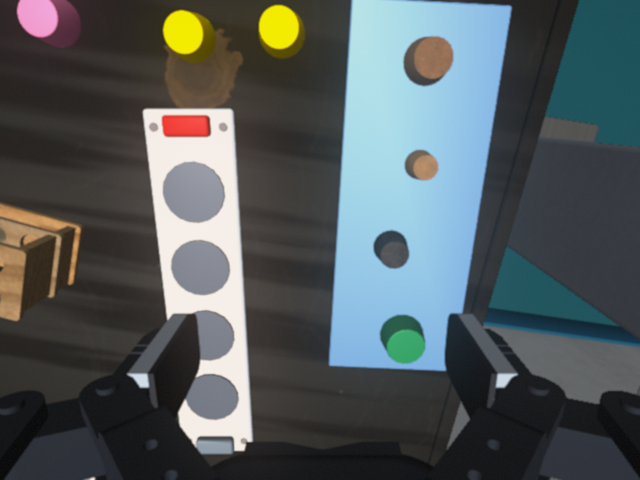

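View pics/w2.png

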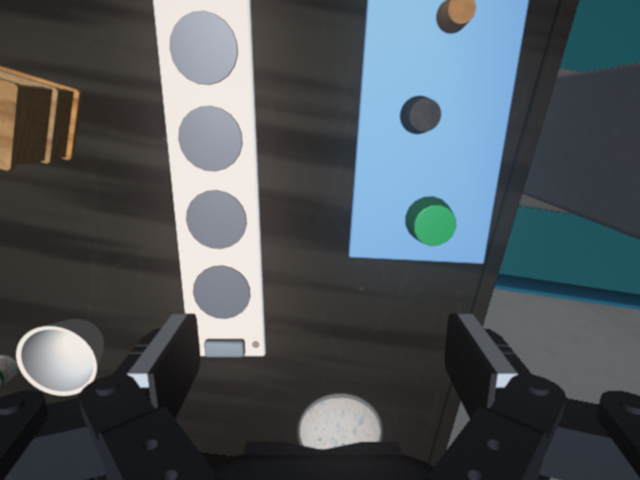

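The wrist views show all four bungs (w1: brown 433,57; tan 425,165; black 394,250; green 404,340) and all four pads clearly (w2: 204,47 to 222,292).

```bash
cat > meas.py <<'E'
from h import *
S={"w1":dict(brown=(430,60),tan=(421,165),black=(391,249),green=(403,339),p4=(194,192),p3=(200,267)),
 "w2":dict(black=(421,114),green=(431,221),p4=(204,47),p3=(210,138),p2=(216,219),p1=(222,292))}
for n in S:
    r=dict(np.load(f"pics/{n}.npz"));a=r["pixels"];hsv=cv2.cvtColor(a,cv2.COLOR_RGB2HSV).astype(int)
    for k,(u,v) in S[n].items():
        if k[0]=="p": m=(hsv[...,2]<185)&(hsv[...,2]>100)
        else: m=~((abs(hsv[...,0]-106)<14)&(hsv[...,1]>60)&(hsv[...,2]>140))
        m=m.astype(np.uint8);w=42
        m[:max(v-w,0)]=0;m[v+w:]=0;m[:,:u-w]=0;m[:,u+w:]=0
        nn,l,s,c=cv2.connectedComponentsWithStats(m);i=l[v,u]
        cn=cv2.findContours((l==i).astype(np.uint8),0,cv2.CHAIN_APPROX_NONE)[0][0]
        z=.009 if k[0]=="p" else .017
        cc=c[i]; 
        q=onz(r,cc,z); d=[np.linalg.norm(onz(r,x[0],z)[:2]-q[:2]) for x in cn]
        print(n,k,cc.round(1),q.round(4),"radius mm",(min(d)*1e3).round(1),(max(d)*1e3).round(1))
E
python3 meas.py
```

```text
w1 brown [427.9  59.6] [ 0.4762 -0.1465  0.017 ] radius mm 16.5 20.3
w1 tan [421.2 165. ] [ 0.4632 -0.0638  0.017 ] radius mm 11.1 15.1
w1 black [391.3 248.8] [0.4736 0.0143 0.017 ] radius mm 13.5 19.0
w1 green [402.8 338.6] [0.4442 0.1028 0.017 ] radius mm 19.0 27.9
w1 p4 [193.3 191.7] [ 0.6575 -0.0091  0.009 ] radius mm 25.8 28.1
w1 p3 [200. 267.] [0.6467 0.0617 0.009 ] radius mm 26.0 28.1
w2 black [419.7 114.4] [0.4738 0.0155 0.017 ] radius mm 13.9 17.0
w2 green [430.5 220.8] [0.4444 0.103  0.017 ] radius mm 19.3 24.4
w2 p4 [320.3 240.7] [0.5384 0.1387 0.009 ] radius mm 198.3 453.3
w2 p3 [210.1 138.2] [0.6463 0.062  0.009 ] radius mm 25.8 28.0
w2 p2 [216.  219.1] [0.6355 0.1329 0.009 ] radius mm 25.8 28.0
w2 p1 [221.3 291.7] [0.6247 0.2038 0.009 ] radius mm 26.1 28.3
```

Wrist and top views agree within about 3 mm, so the side view is the outlier. The wrist numbers also match the given pad radius (28 mm) and spacing (72 mm). Next I'll check IK for every pose.

```bash
cat >> h.py <<'E'
B=dict(tan=(.4632,-.0638),black=(.4737,.0148),brown=(.4762,-.1465),green=(.4443,.1029))
P=dict(tan=(.6572,-.0093),black=(.6464,.0618),brown=(.6355,.1329),green=(.6247,.2039))
ROT2=np.stack([xt,-yt,-zt],1)
D=dict(tan=.026,black=.032,brown=.038,green=.044)
E
python3 - <<'E'
from h import *
for nm,R in(("cur",ROT),("flip",ROT2)):
  for k in B:
    for xy,z in((B[k],.018),(P[k],.10)):
      q=kinematics.inverse_kinematics([*xy,z],R); print(nm,k,z,None if q is None else np.round(q,2))
E
```

```text
cur tan 0.018 [-0.6   0.57  0.92  2.03 -0.61  0.85 -2.32]
cur tan 0.1 [-0.55  0.8   0.94  1.41 -0.65  1.26 -2.54]
cur black 0.018 [-0.77  0.58  0.93  2.01 -0.62  0.86 -2.48]
cur black 0.1 [-0.67  0.79  0.95  1.43 -0.65  1.25 -2.64]
cur brown 0.018 [-0.4   0.61  0.89  1.95 -0.62  0.88 -2.17]
cur brown 0.1 [-0.78  0.79  0.95  1.43 -0.65  1.25 -2.75]
cur green 0.018 [-0.99  0.56  0.94  2.06 -0.62  0.84 -2.67]
cur green 0.1 [-0.88  0.8   0.95  1.41 -0.66  1.27 -2.87]
flip tan 0.018 [-0.21  0.43  0.39  2.01 -0.23  0.74  0.47]
flip tan 0.1 [-0.19  0.64  0.29  1.39 -0.19  1.14  0.28]
flip black 0.018 [-0.35  0.44  0.36  2.   -0.22  0.75  0.29]
flip black 0.1 [-0.3   0.63  0.29  1.42 -0.19  1.13  0.17]
flip brown 0.018 [-0.03  0.48  0.38  1.93 -0.25  0.78  0.64]
flip brown 0.1 [-0.41  0.62  0.28  1.42 -0.18  1.13  0.05]
flip green 0.018 [-0.55  0.41  0.35  2.04 -0.21  0.73  0.09]
flip green 0.1 [-0.51  0.64  0.27  1.39 -0.18  1.14 -0.06]
```

```bash
cat >> h.py <<'E'
def pick(k,zp=.018,f=45):
    x,y=B[k]
    fingers.grip(min(1,(D[k]+.022)/.085))
    if current_eef_pos()[2]<.11: arm.move_linear([*current_eef_pos()[:2],.11],speed=.3)
    arm.move_to([x,y,.07],ROT2)
    hit=arm.move_linear([x,y,zp],speed=.1,guard=12)
    w0=current_grip_width()
    fingers.grip(0.0,f)
    print(k,"hit",hit,"tcp",current_eef_pos().round(4),"w",w0,current_grip_width()*85,"t",current_time())
    arm.move_linear([x,y,.09],speed=.25)
    print(" lifted w",current_grip_width()*85,"F",current_contact_force().round(1))
def place(k,zp=.018,off=(0,0)):
    x,y=P[k][0]+off[0],P[k][1]+off[1]
    arm.move_to([x,y,.075],ROT2)
    hit=arm.move_linear([x,y,zp+.0055],speed=.08,guard=8)
    print(" place hit",hit,current_eef_pos().round(4),current_contact_force().round(1))
    fingers.grip(min(1,(D[k]+.024)/.085))
    arm.move_linear([x,y,.09],speed=.25)
    print(" t",current_time())
E
python3 - <<'E'
from h import *
fingers.grip(.55)
arm.move_to([*B["tan"],.15],ROT2)
print(current_time(),current_eef_pos(),arm.tcp_to_tips)
pick("tan")
look("w3")
E
```

```text
6.525 [ 0.46333622 -0.06375097  0.15004992] 0.011
tan hit False tcp [ 0.4641 -0.0639  0.0191] w 0.5644726930912757 21.670082868804272 t 8.175
 lifted w 21.44521312079279 F [-0.4 -0.2 -0.8]
```

View pics/w3.png

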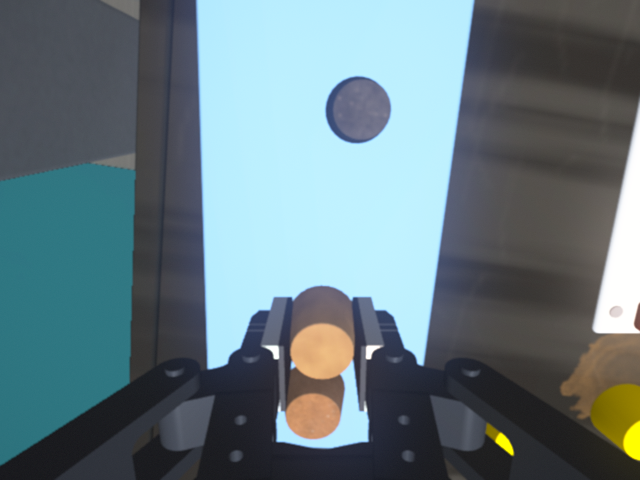

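The tan bung is held squarely between the pads (322,335). The one below it at (315,408) is the brown bung on the mat. I'll place the tan now and check the offset.

```bash
python3 - <<'E'
from h import *
place("tan",off=(-.001,0))
arm.move_to([.56,.10,.20],ROT2)
look("w4")
r=cams.read_camera("top");cv2.imwrite("pics/t4.png",cv2.resize(r["pixels"][180:280,220:420][:,:,::-1],None,fx=4,fy=4))
print(current_time())
E
```

```text
place hit True [ 0.6544 -0.0091  0.0242] [-1.1  0.1  4.6]
 t 10.8917
11.75
```

View pics/w4.png

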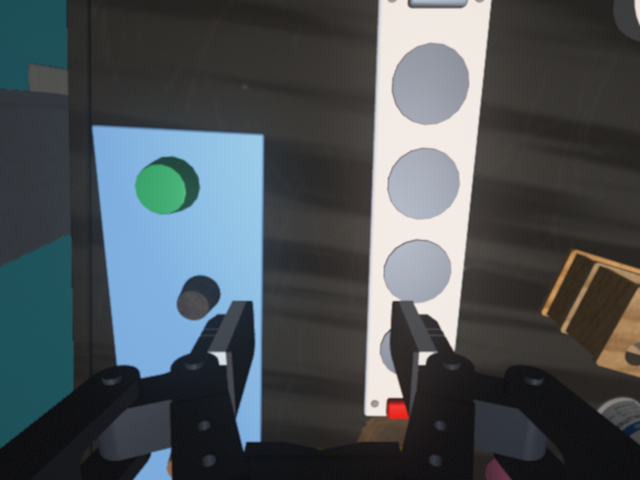

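View pics/t4.png

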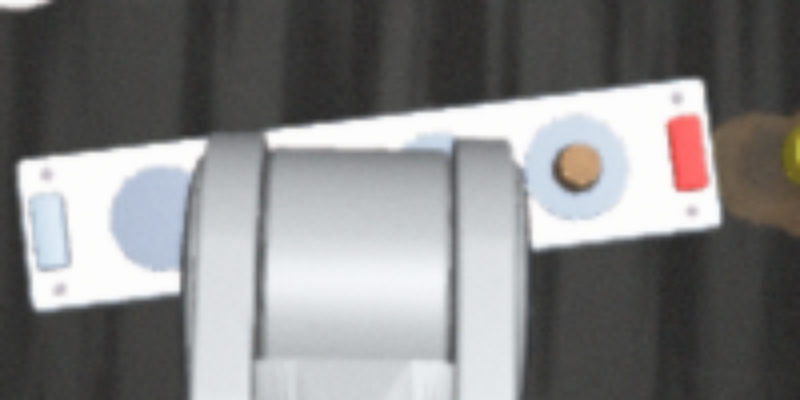

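The tan bung stands on the pad next to the red block and looks close to centred. I'll put numbers on it and re-measure the pads and bungs with the camera the other way round.

```bash
python3 - <<'E'
from h import *
r=dict(np.load("pics/w4.npz"));hsv=cv2.cvtColor(r["pixels"],cv2.COLOR_RGB2HSV).astype(int)
for k,(u,v) in dict(p1=(430,83),p2=(423,183),p3=(417,271),green=(167,185)).items():
    if k[0]=="p": m=(hsv[...,2]<200)&(hsv[...,2]>100)
    else: m=~((abs(hsv[...,0]-106)<14)&(hsv[...,1]>60)&(hsv[...,2]>140))
    m=m.astype(np.uint8);w=44
    m[:max(v-w,0)]=0;m[v+w:]=0;m[:,:u-w]=0;m[:,u+w:]=0
    nn,l,s,c=cv2.connectedComponentsWithStats(m);i=l[v,u]
    print(k,c[i].round(1),s[i][2:],onz(r,c[i],.009 if k[0]=="p" else .017).round(4))
# top
r=cams.read_camera("top");a=r["pixels"].astype(int)
sub=a[180:280,340:390]
hs=cv2.cvtColor(r["pixels"],cv2.COLOR_RGB2HSV).astype(int)
for p in((363,221),(364,221),(362,224),(368,230),(380,205)): print(p,hs[p[1],p[0]])
m=np.zeros(hs.shape[:2],np.uint8);m[205:240,347:381]=1
bm=m*(((hs[...,0]<40)&(hs[...,1]>50))|(hs[...,2]<150)); 
pm=m*((hs[...,2]<245)|(hs[...,1]>50)); 
for n,q,z in(("tan",bm,.022),("pad",pm,.009)):
    nn,l,s,c=cv2.connectedComponentsWithStats(q.astype(np.uint8));i=1+np.argmax(s[1:,4]);print(n,c[i].round(2),s[i],onz(r,c[i],z).round(4))
E
```

```text
p1 [430.   83.3] [  77   82 4975] [0.624  0.2057 0.009 ]
p2 [423. 183.] [  73   71 4051] [0.6348 0.1349 0.009 ]
p3 [416.6 271.2] [  68   76 3427] [0.6457 0.0637 0.009 ]
green [167.  185.4] [  65   57 2859] [0.444  0.1049 0.017 ]
(363, 221) [ 14 103 195]
(364, 221) [ 15 100 198]
(362, 224) [ 15 102 175]
(368, 230) [106  29 234]
(380, 205) [  0   0 253]
tan [363.51 221.64] [358 216  12  12 115] [ 0.6535 -0.0087  0.022 ]
pad [361.26 222.76] [347 208  31  32 689] [ 0.6525 -0.0053  0.009 ]
```

Tan is within about 2 mm of the pad centre. The offset matches a small TCP error I saw at release, so I'll compensate for that on the rest. I'll also average out the ±1 mm wrist camera bias between the two yaws.

```bash
cat >> h.py <<'E'
for k in B: B[k]=(B[k][0]-.0003,B[k][1]+.001)
for k in P: P[k]=(P[k][0]-.0003,P[k][1]+.001)
def place2(k,zpick):
    x,y=P[k]
    arm.move_to([x,y,.075],ROT2)
    arm.move_linear([x,y,.045],speed=.15); arm.sleep(.15)
    d=current_eef_pos()-np.array([x,y,.045]); print(" err mm",(d*1e3).round(1))
    hit=arm.move_linear([x-d[0],y-d[1],zpick+.0053-d[2]],speed=.06,guard=8)
    print(" place hit",hit,current_eef_pos().round(4),P[k],current_contact_force().round(1))
    fingers.grip(min(1,(D[k]+.024)/.085))
    arm.move_linear([x,y,.09],speed=.25)
    print(" t",current_time())
E
python3 - <<'E'
from h import *
pick("black")
place2("black",.019)
arm.move_to([.5,.02,.20],ROT2)
r=look("w5");r=cams.read_camera("top");cv2.imwrite("pics/t5.png",cv2.resize(r["pixels"][180:280,220:420][:,:,::-1],None,fx=4,fy=4))
E
```

```text
black hit False tcp [0.4743 0.0159 0.0191] w 0.6347714946640585 27.13932769888614 t 13.7917
 lifted w 26.82645033838441 F [-0.8  1.2 -0.4]
 err mm [ 0.5 -0.2  1.5]
 place hit True [0.6458 0.0631 0.0242] (0.6461, 0.0628) [-0.6  0.5  4.2]
 t 16.675
```

View pics/t5.png

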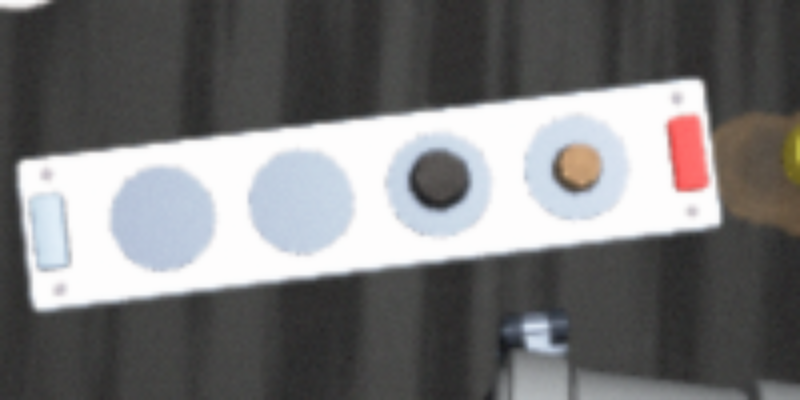

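View pics/w5.png

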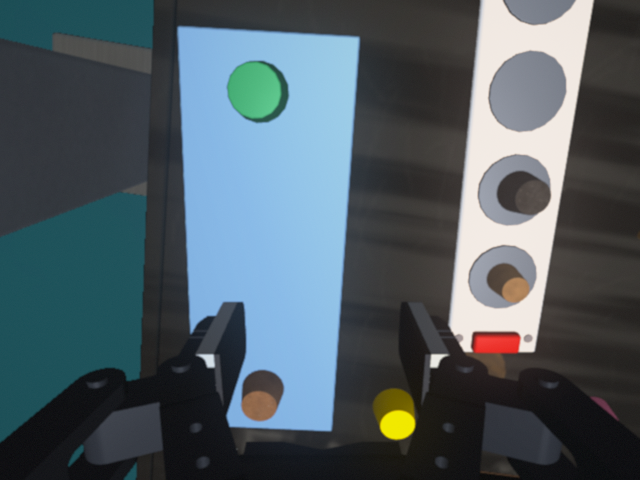

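```bash
cat > chk.py <<'E'
from h import *
def chk(ks):
    r=cams.read_camera("top");a=r["pixels"];hs=cv2.cvtColor(a,cv2.COLOR_RGB2HSV).astype(int)
    pc=dict(tan=(363.6,221.6),black=(329.1,225.7),brown=(294.6,230.1),green=(260,234.3))
    for k in ks:
        u,v=map(int,pc[k]);m=np.zeros(hs.shape[:2],np.uint8);m[v-13:v+14,u-13:u+14]=1
        bm=m*((hs[...,2]<170)|((hs[...,1]>60)&(hs[...,0]<90)))
        nn,l,s,c=cv2.connectedComponentsWithStats(bm.astype(np.uint8));i=1+np.argmax(s[1:,4])
        q=onz(r,c[i],.022);p=onz(r,pc[k],.009)
        print(k,c[i].round(1),s[i][2:],"offset mm",((q-p)[:2]*1e3).round(1))
    o,_=ray_w(r,(0,0));print(o)
import sys
if __name__=="__main__": chk(sys.argv[1:])
E
python3 chk.py tan black
python3 - <<'E'
from h import *
r=dict(np.load("pics/w5.npz"));hs=cv2.cvtColor(r["pixels"],cv2.COLOR_RGB2HSV).astype(int)
for k,(u,v) in dict(black=(525,192),tan=(508,282),green=(257,92)).items():
    m=np.zeros(hs.shape[:2],np.uint8);m[v-38:v+38,u-38:u+38]=1
    gray=(hs[...,2]<100) if k!="tan" else ((hs[...,0]<30)&(hs[...,1]>60)&(hs[...,2]<220))
    if k=="green": gray=(hs[...,0]<95)&(hs[...,1]>60)
    nn,l,s,c=cv2.connectedComponentsWithStats((m*gray).astype(np.uint8));i=1+np.argmax(s[1:,4])
    print(k,c[i],s[i][2:],onz(r,c[i],.022 if k!="green" else .017).round(4))
for k,(u,v) in dict(p2=(527,91),).items():
    m=np.zeros(hs.shape[:2],np.uint8);m[v-45:v+45,u-45:u+45]=1
    nn,l,s,c=cv2.connectedComponentsWithStats((m*(hs[...,2]<200)*(hs[...,2]>100)).astype(np.uint8));i=l[v,u]
    print(k,c[i],s[i][2:],onz(r,c[i],.009).round(4))
E
```

```text
tan [363.6 221.8] [ 12  12 116] offset mm [-1.9  1.2]
black [329.3 224.7] [ 16  16 189] offset mm [0.8 0.1]
[0.5325139  0.09525052 1.14714506]
black [522.70958593 192.93760635] [  53   44 1763] [0.6467 0.0634 0.022 ]
tan [508.25422139 283.05065666] [  41   39 1066] [ 0.6563 -0.0078  0.022 ]
green [257.374613    90.79394565] [  61   61 2907] [0.4439 0.1042 0.017 ]
p2 [526.93305016  90.72775081] [  79   82 4944] [0.6347 0.1344 0.009 ]
```

Black is within 1 mm and tan within about 2 mm. Next the brown, then the green.

```bash
python3 - <<'E'
from h import *
pick("brown")
place2("brown",.019)
pick("green")
place2("green",.019)
arm.move_to([.46,.0,.20],ROT2)
r=look("w6");r=cams.read_camera("top");cv2.imwrite("pics/t6.png",r["pixels"][:,:,::-1])
r=cams.read_camera("side");cv2.imwrite("pics/s6.png",r["pixels"][:,:,::-1])
print(current_time())
E
python3 chk.py tan black brown green
```

```text
brown hit False tcp [ 0.4768 -0.1457  0.0191] w 0.7035922394040598 32.986630410306994 t 19.7083
 lifted w 32.67023507333674 F [ 0.1  0.1 -1.1]
 err mm [ 0.9 -0.7  1.3]
 place hit True [0.6345 0.1347 0.0242] (0.6352, 0.1339) [-0.1  0.5  3.6]
 t 23.0667
green hit False tcp [0.4447 0.1041 0.0191] w 0.7753270538561471 39.28622730038167 t 25.375
 lifted w 38.87054885868712 F [-0.7 -0.4 -1.6]
 err mm [ 0.7 -0.1  1.5]
 place hit True [0.6239 0.2051 0.0242] (0.6244000000000001, 0.2049) [-0.6  0.3  4. ]
 t 28.35
29.6
tan [363.7 221.9] [ 12  12 117] offset mm [-2.   1.1]
black [329.3 224.6] [ 16  16 194] offset mm [1.  0.1]
brown [294.8 229. ] [ 19  19 272] offset mm [ 1.2 -0.8]
green [260.1 233. ] [ 21  21 351] offset mm [ 1.6 -1.4]
[0.5325139  0.09525052 1.14714506]
```

View pics/t6.png

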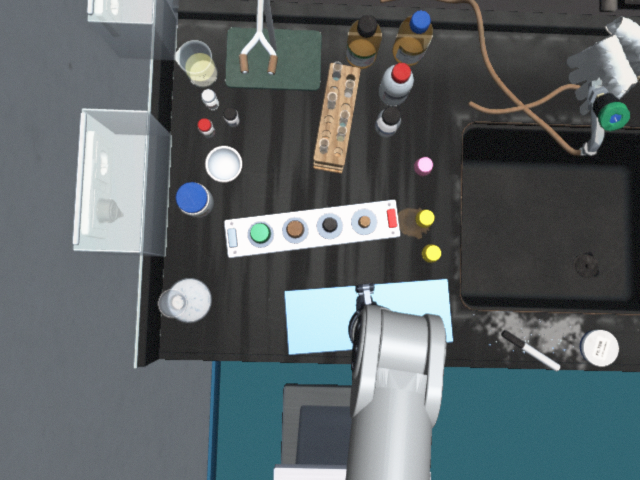

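View pics/s6.png

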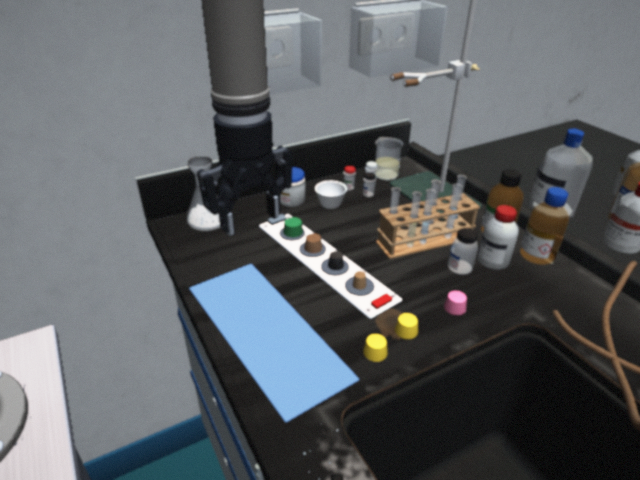

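All four bungs stand upright, in the right order, and each is 1–2 mm from its pad centre. The flask is unmoved at (188,300), and the gripper is clear above the mat.

```bash
python3 - <<'E'
from h import *
order.sign_off(); print(current_time())
E
```

```text
the job is handed in; nothing more can be done
the job is handed in; nothing more can be done
```

The four bungs are on the strip in order of size, and I handed the job in at about 30 s of the 77 s limit. From the red block outward they run tan, black, brown, green, each upright with the wide end down.

- **Final check, top camera:** the offsets from the pad centres are about 2.3 mm for tan, 1.0 mm for black, 1.4 mm for brown and 2.1 mm for green. I left tan where it was rather than risk moving it again.
- **Final check, side camera:** all four are standing. The flask had not moved in the top view, the yellow and pink look-alikes had not been touched, and the gripper was clear of everything.
- **Disagreement between cameras:** the side camera placed things about 6–7 mm away from where the top camera did. I did not use it for positions. I used the wrist camera instead, averaging a bias of about ±1 mm between its two orientations. It agreed with the top camera to about 5 mm or better at first, and to about 3 mm on the pads.

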